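# Dial the code on the silver bike lock

### The arm

A 6-joint arm with a two-finger parallel gripper is mounted at the origin on the work surface. World frame = base frame: x ahead of the robot, y to its left, z up, the work surface at z = 0. Lengths are in mm, angles in rad, forces in N, time in s.
With the tool pointing down it reaches from about 400 to 825 mm from the base axis. Payload 7 kg.
Tool frame: the origin (TCP) lies at the very end of the fingers, on their centre line; the grasp point (between the pads) lies 19 mm behind it; z points along the fingers, y is the direction in which the jaws open and shut (so a half turn about z gives the same grasp; the last joint's range is limited). The gripper opens to 88 mm and grips with 3 to 60 N. Pads are 19 mm wide; open, the fingers measure 130 mm over their backs; the gripper's body (78 mm by 193 mm) begins 47 mm behind the grasp point.
Start: joints at [-0.992, 0.359, 0.012, 0, -1.224, -0.288], TCP at [193.509, -646.645, 226.561] pointing down, gripper open.
Joint ranges: [-3.07, 3.07], [-1.43, 2.12], [-1.02, 1.25], [-3.03, 1.67], [-3.05, -0], [-3.03, 3.03]. Speed limits (rad/s): [2.39, 2.39, 3.01, 3.14, 3.14, 3.14].

### API

Orientations are given as a unit quaternion [x, y, z, w].
In Python, from plant import bot gives the robot as it stands. Calls block until the motion is done:
- bot.move_ptp(position, orientation): joint-space move of the TCP to a pose.
- bot.line_to(position, velocity=150, ori=None): straight line of the TCP; ori=None keeps the orientation; velocity is the mean speed in mm/s.
- bot.move_joints(angles): joint-space move.
- bot.move_gripper(opening, force=None): finger opening in mm; force is the grip in N (None keeps the last); returns when the fingers have stopped.
- bot.pause(seconds).
- bot.solve_ik(position, orientation): joint angles nearest the present ones, or None.
- bot.read_state(): the state.
- bot.camera(name): name is "side" or "top" or "wrist"; returns the picture (400x640x3 uint8, red, green, blue); there is no depth.
- bot.get_calibration(name): a dict with "fx", "fy", "cx", "cy" (pixels), "distortion" ([k1, k2, p1, p2, k3] as OpenCV has them; the pictures are not rectified), "view" (4x4, takes a point from world to camera coordinates); the wrist camera has in their place "T_tool_cam" (4x4, takes a point from camera to tool coordinates, whose origin is the TCP and whose axes are the flange's). Camera axes: x right, y up, looking along -z (the intrinsics and any distortion apply to the point x, -y, -z); pixel columns grow to the right and rows downward; lengths in mm; the calibration is good to about 2 mm. A picture is of the moment at which its call begins: read the wrist's pose just before it. get_calibration takes no time and is no camera call.
A pose or a line that the arm cannot do raises bot.Unreachable and nothing moves.
- bot.close_job(): hands the job in, once; it reports no verdict.
The state is a dict: "t": time; "joint_pos": joint angles; "qvel": joint speeds; "tau": joint torques, N m; "tcp_pos": TCP position; "eef_rot": TCP orientation; "contact_force": force on the tool from outside, world axes, zero at the start; "moment": the same for the moment, N m; "width": finger opening in mm.
Only numpy, scipy, OpenCV 4.12 (cv2) and the standard library are available. Lean on these libraries where they do the work, as an engineer would, in place of code of your own. Each camera call takes 0.05 s, during which the arm holds its last target.

### The job

On the shoe bench, set the silver bike lock to the code 4-2: roll its left thumbwheel until the orange rib points at the row of four dots, and its right thumbwheel until the rib points at the row of two dots. Left and right are as the robot sees them; one dot is the row nearest the robot and five the farthest. Leave the black lock beside it untouched.

Things in the scene. Friction and masses are not known exactly. Their poses are not given: they have to be found in the camera images.
- lock: silver lock fixed to the bench, 100 (x) x 200 (y) x 34 mm high, foot plate 112 x 212, shackle to x = 112 mm. Origin: centre of the underside; x away from its front (robot side), y left, z up. Wheel axis parallel to y at x = 0, 34 mm up. All drums top out at 60 mm; only the ribs stand higher (88 mm upright). A black lock of the same shape stands beside it.
- left_wheel (a joint): left wheel of the silver lock (middle at lock y = +45 mm), rad: drum 52 mm across, 24 wide, orange rib 8 thick, 24 wide, tip 54 mm from the axis. 0 = rib up, + = rolled to lock +x (away). Number k (k dots on the fixed drum outboard) is at (k-3) x 0.35; wanted 4, at +0.35. Travel +-0.8, no clicks; 1 to 1.5 N at the rib turns it, stays where left. Push the rib's face with closed fingertips.
- right_wheel (a joint): right wheel of the silver lock (middle at lock y = -45 mm), rad: drum 52 mm across, 24 wide, orange rib 8 thick, 24 wide, tip 54 mm from the axis. 0 = rib up, + = rolled to lock +x (away). Number k (k dots on the fixed drum outboard) is at (k-3) x 0.35; wanted 2, at -0.35. Travel +-0.8, no clicks; 1 to 1.5 N at the rib turns it, stays where left. Push the rib's face with closed fingertips.
- black_lock: a bystander: black lock of the same shape and size, also with two grey wheels with orange ribs, fixed to the bench 0.26 to 0.4 m to the left or right of the silver one; origin and axes as for the silver lock. Not to be touched.

How it is judged (in metres and radians):
At the end, for the whole second after the job is handed in: The silver lock's left wheel rests at +0.35 rad (number 4) and its right wheel at -0.35 rad (number 2), each within 0.175 rad (10 degrees), both at rest (value of joint left_wheel between 0.175 and 0.525 rad and velocity of joint left_wheel between -0.1 and 0.1 rad/s and value of joint right_wheel between -0.525 and -0.175 rad and velocity of joint right_wheel between -0.1 and 0.1 rad/s); the robot touches nothing.
It fails at once if the black lock is touched with more than 1 N (contact force between black_lock and the fingers above 1 N or contact force between black_lock and the arm above 1 N).
It also fails if it takes over 40 s, if anything falls off the work surface, if the arm or the gripper's body presses on something with over 40 N, if the wrist force passes 120 N, or if a joint passes its speed limit or range.

## Working session

There is one attempt and no reset: what is moved stays moved. The work goes in short steps, each a Python script; the robot and the scene stay as the last script left them, time stands still between calls to the robot, and variables do not carry over. Pictures are saved under pics/ and viewed, and the job is handed in when it is done.

```bash
ls; mkdir -p pics
python3 - <<'E'
from plant import bot
import cv2,json
for n in("top","side"):
    im=bot.camera(n); cv2.imwrite(f"pics/{n}0.png",im[:,:,::-1])
    c=bot.get_calibration(n); print(n,c)
s=bot.read_state(); print(s)
print(bot.get_calibration("wrist"))
E
```

```text
pics
top {'fx': 465.41840557553616, 'fy': 465.41840557553616, 'cx': 319.0792847306334, 'cy': 198.76142600490346, 'distortion': array([-0.03863338,  0.        ,  0.        ,  0.        ,  0.        ]), 'view': array([[-2.98698243e-02, -9.99553588e-01,  6.47205789e-04,
         3.04405119e+00],
       [ 9.76411577e-01, -2.90397324e-02,  2.13955896e-01,
        -5.37529244e+02],
       [-2.13841589e-01,  7.02276425e-03,  9.76843107e-01,
        -7.96521669e+02],
       [ 0.00000000e+00,  0.00000000e+00,  0.00000000e+00,
         1.00000000e+00]])}
side {'fx': 416.5077182242087, 'fy': 416.5077182242087, 'cx': 322.0536242447984, 'cy': 193.55745004703698, 'distortion': array([-0.10325194,  0.        ,  0.        ,  0.        ,  0.        ]), 'view': array([[ 9.96444172e-01, -8.30784346e-02, -1.40351741e-02,
        -5.26548383e+02],
       [ 6.60367876e-02,  6.66613977e-01,  7.42472187e-01,
        -6.92381862e+01],
       [-5.23273838e-02, -7.40758921e-01,  6.69729845e-01,
        -6.73809243e+02],
       [ 0.00000000e+00,  0.00000000e+00,  0.00000000e+00,
         1.00000000e+00]])}
{'t'
[... 535 characters left out ...]
-04]), 'contact_force': array([ 0.06447319, -0.24046718, -0.06493236]), 'moment': array([0.0107785 , 0.02958787, 0.03005045]), 'width': 87.57599744916185}
{'fx': 345.8688663202041, 'fy': 345.8688663202041, 'cx': 322.3653319530058, 'cy': 202.15527230199768, 'distortion': array([-0.06338079,  0.        ,  0.        ,  0.        ,  0.        ]), 'T_tool_cam': array([[-1.84028477e-04,  9.61748393e-01,  2.73934288e-01,
         7.44352459e+01],
       [ 9.99999825e-01,  2.28995388e-05,  5.91400411e-04,
         1.52211053e-01],
       [ 5.62505426e-04,  2.73934349e-01, -9.61748229e-01,
        -1.57472269e+02],
       [ 0.00000000e+00,  0.00000000e+00,  0.00000000e+00,
         1.00000000e+00]])}
```

View pics/top0.png

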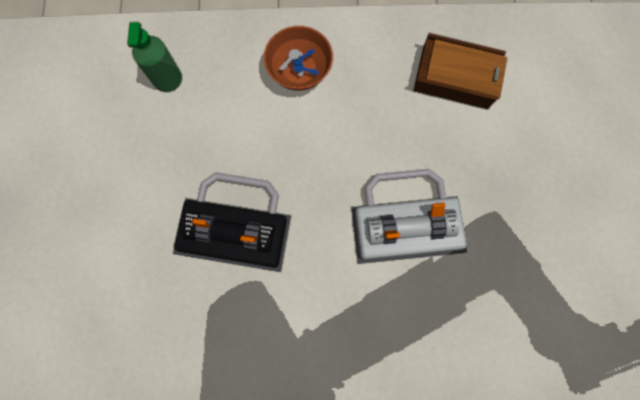

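View pics/side0.png

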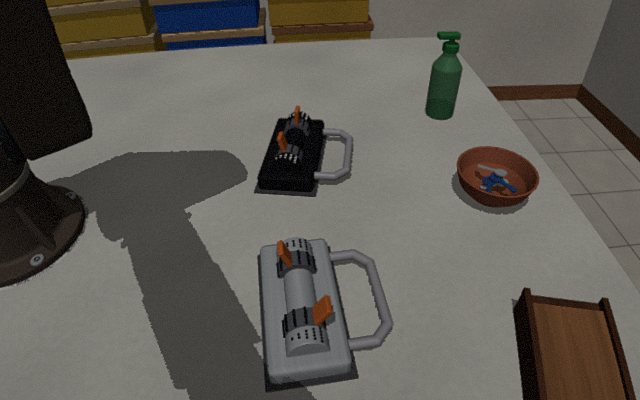

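The top view shows the silver lock at about (354–466, 197–262). Its left rib at (392,235) leans toward the robot and its right rib at (438,210) leans away. The black lock is to the left at about (232,235). Next I'll measure the silver lock.

```bash
cat > h.py <<'E'
import numpy as np, cv2
from plant import bot
from scipy.spatial.transform import Rotation as R
F=np.diag([1.,-1,-1])
def ray(name,px,T=None):
    """T: 4x4 world-from-camera"""
    c=bot.get_calibration(name); K=np.array([[c['fx'],0,c['cx']],[0,c['fy'],c['cy']],[0,0,1]])
    if T is None: T=np.linalg.inv(c['view'])
    p=cv2.undistortPoints(np.array(px,float).reshape(-1,1,2),K,np.array(c['distortion']))[:,0]
    d=np.c_[p,np.ones(len(p))]@F@T[:3,:3].T
    return T[:3,3],d
def onplane(name,px,z,T=None):
    o,d=ray(name,px,T); return o+d*((z-o[2])/d[:,2])[:,None]
def wristT(s):
    T=np.eye(4);T[:3,:3]=R.from_quat(s['eef_rot']).as_matrix();T[:3,3]=s['tcp_pos']
    return T@np.array(bot.get_calibration('wrist')['T_tool_cam'])
def orange(im):
    h=cv2.cvtColor(im,cv2.COLOR_RGB2HSV); return cv2.inRange(h,(5,170,110),(18,255,255))
E
python3 - <<'E'
import cv2
im=cv2.imread('pics/top0.png')[160:280,340:480]; cv2.imwrite('pics/top0z.png',cv2.resize(im,None,fx=5.5,fy=5,interpolation=cv2.INTER_CUBIC))
im=cv2.imread('pics/side0.png')[225:395,245:405]; cv2.imwrite('pics/side0z.png',cv2.resize(im,None,fx=3.5,fy=3.5,interpolation=cv2.INTER_CUBIC))
from h import *
im=cv2.imread('pics/top0.png')[:,:,::-1].copy()
for n in('top','side'):
    im=cv2.imread(f'pics/{n}0.png')[:,:,::-1].copy()
    k,l,st,ce=cv2.connectedComponentsWithStats(orange(im))
    for i in range(1,k):
        if st[i,4]>20: print(n,st[i],ce[i])
# foot plate corners rough
print(onplane('top',[[353,205],[463,196],[467,250],[359,263]],0).round(0))
print(onplane('top',[[353,205],[463,196],[467,250],[359,263]],34).round(0))
E
```

```text
top [ 265   27   59   62 1279] [292.19702893  61.87646599]
top [ 427   40   79   58 2818] [465.18310859  67.29595458]
top [431 203  14  14 153] [437.62091503 209.47712418]
top [192 219  15   7  71] [198.90140845 221.73239437]
top [386 232  14   7  66] [392.27272727 235.15151515]
top [241 236  14   6  68] [247.22058824 238.54411765]
side [278 132   4   8  22] [279.5 135.5]
side [278 241   5  14  59] [279.83050847 247.71186441]
side [315 296  17  28  89] [325.1011236  308.17977528]
[[ 536.  -79.    0.]
 [ 547. -298.    0.]
 [ 441. -295.    0.]
 [ 422.  -86.    0.]]
[[ 529.  -77.   34.]
 [ 540. -287.   34.]
 [ 437. -284.   34.]
 [ 420.  -83.   34.]]
```

View pics/top0z.png

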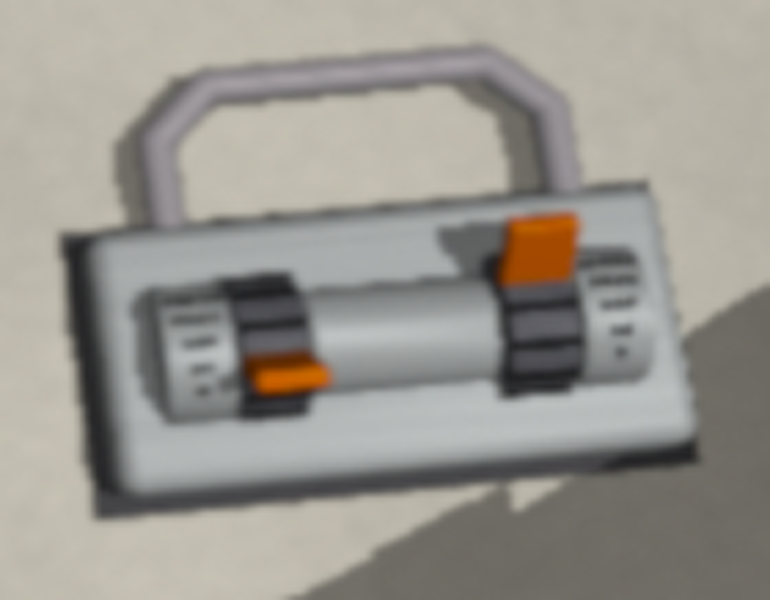

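View pics/side0z.png

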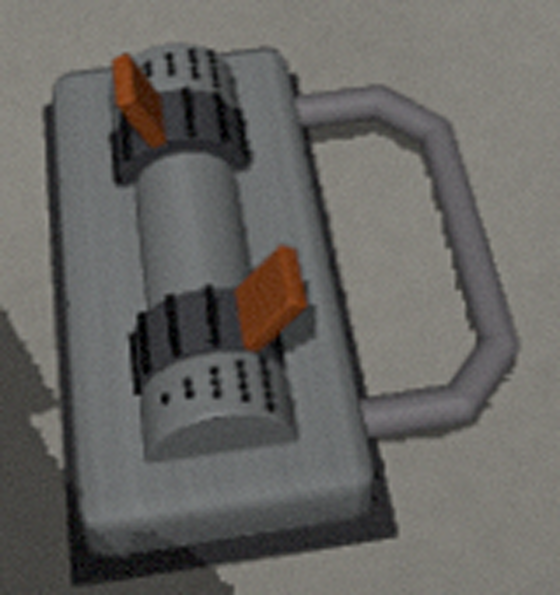

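The zoomed view shows the dark foot plate corners clearly, at zoom px (62,235), (648,184), (697,460) and (98,518). I'll get the lock pose from these and check it against the given sizes.

Run:
```python
from h import *
z=np.array([[62,235],[648,184],[697,460],[98,518]],float)
px=(z+.5)/[5.5,5]-.5+[340,160]
for h in (3,):
    P=onplane('top',px,h); print(P.round(1)); 
    print([np.linalg.norm(P[i]-P[(i+1)%4]).round(1) for i in range(4)], P.mean(0).round(1))
    y=(P[0]+P[3]-P[1]-P[2])[:2]; x=(P[0]+P[1]-P[2]-P[3])[:2]
    print('yaw from y',np.degrees(np.arctan2(-y[0],y[1])),'from x',np.degrees(np.arctan2(x[1],x[0])))
# two-view triangulation of rib tip edge centres
def tri(pt,ps):
    o1,d1=ray('top',[pt]);o2,d2=ray('side',[ps]);d1=d1[0];d2=d2[0]
    s=np.linalg.lstsq(np.c_[d1,-d2],o2-o1,rcond=None)[0]
    a=o1+s[0]*d1;b=o2+s[1]*d2
    return ((a+b)/2).round(1),np.linalg.norm(a-b).round(1)
def T(x,y): return ((x+.5)/5.5-.5+340,(y+.5)/5-.5+160)
def S(x,y): return ((x+.5)/3.5-.5+245,(y+.5)/3.5-.5+225)
# right rib far-tip corner (y- side): top (578,217) ; side: (304,300)? inner tip corner (512,218) <-> (290,246)
print('Rtip outer',tri(T(578,220),S(302,300)),'inner',tri(T(514,222),S(283,252)))
# left rib tip: top right end (328,378) ; side near end (125,100)? 
print('Ltip inner',tri(T(328,380),S(124,103)),'outer',tri(T(256,384),S(116,60)))
```

```text
[[ 532.   -74.9    3. ]
 [ 546.1 -285.5    3. ]
 [ 437.3 -292.7    3. ]
 [ 421.9  -82.5    3. ]]
[np.float64(211.1), np.float64(109.0), np.float64(210.8), np.float64(110.4)] [ 484.3 -183.9    3. ]
yaw from y 4.022777268213964 from x 3.865506214764255
Rtip outer (array([ 518.6, -237.2,   79.8]), np.float64(2.9)) inner (array([ 516.4, -216.7,   78.6]), np.float64(1.7))
Ltip inner (array([ 462.4, -151.1,   83.4]), np.float64(1.6)) outer (array([ 460.7, -128.5,   82.1]), np.float64(0.8))
```

Lock pose: centre (484.3, −183.9), yaw about 3.95°. The plate measures 211×110 mm against 212×112 given. Rib tips come out at radius about 53–55 mm (54 given) and lock y about ±45, so the measurement holds. That puts the left wheel at about −0.39 and the right at about +0.59. Now I'll push the left rib.

```bash
cat >> h.py <<'E'
O=np.array([484.3,-183.9,0]); YAW=np.radians(3.95)
RL=R.from_euler('z',YAW).as_matrix()
def L(x,y,z): return O+RL@np.array([x,y,z],float)
def quat(sgn):
    x=sgn*RL[:,0]; z=np.array([0,0,-1.]); return R.from_matrix(np.c_[x,np.cross(z,x),z]).as_quat()
E
python3 - <<'E'
from h import *
tips={'R':np.array([[518.6,-237.2,79.8],[516.4,-216.7,78.6]]),'L':np.array([[462.4,-151.1,83.4],[460.7,-128.5,82.1]])}
for k,v in tips.items():
    q=(v.mean(0)-O)@RL; print(k,q.round(1),np.hypot(q[0],q[2]-34).round(1),np.arctan2(q[0],q[2]-34).round(3))
for s in(1,-1):
    print(s,[bot.solve_ik(p,quat(s)) for p in (L(-48,45,150),L(0,45,70),L(60,-45,70))])
bot.move_gripper(0,20)
s=-1
q=quat(s)
bot.move_ptp(L(-52,45,150),q)
st=bot.read_state();print(st['t'],st['tcp_pos'],L(-52,45,150),st['width'])
im=bot.camera('wrist');cv2.imwrite('pics/w1.png',im[:,:,::-1])
E
```

```text
R [ 30.2 -45.2  79.2] 54.3 0.588
L [-19.7  45.6  82.8] 52.6 -0.383
1 [array([ 0.11670362,  0.06283417, -0.56195491,  0.        , -0.94600725,
        1.52303322]), array([ 0.11174547,  0.23911253, -0.56920922,  0.        , -0.76247458,
        1.52799137]), array([-0.05935667,  0.36848551, -0.36969358,  0.        , -0.83261724,
        1.6990935 ])]
-1 [array([ 0.11670362,  0.06283417, -0.56195491,  0.        , -0.94600725,
       -1.61855944]), array([ 0.11174547,  0.23911253, -0.56920922,  0.        , -0.76247458,
       -1.61360129]), array([-0.05935667,  0.36848551, -0.36969358,  0.        , -0.83261724,
       -1.44249915])]
3.55 [ 429.52306138 -143.02125025  150.12146076] [ 429.32365781 -142.58896274  150.        ] 0.25181450880105655
```

View pics/w1.png

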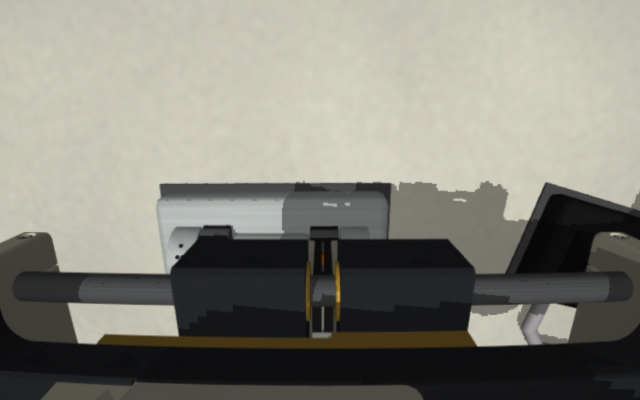

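The wrist view, with the robot side up, shows the fingers closed on column ~322, in line with the left wheel. The black lock is on the right at (580,240), well away. I'll zoom in on the fingertips.

Run:
```python
import cv2
im=cv2.imread('pics/w1.png')[170:350,230:410]; cv2.imwrite('pics/w1z.png',cv2.resize(im,None,fx=3.3,fy=3.3,interpolation=cv2.INTER_CUBIC))
```

```text
(no output)
```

View pics/w1z.png

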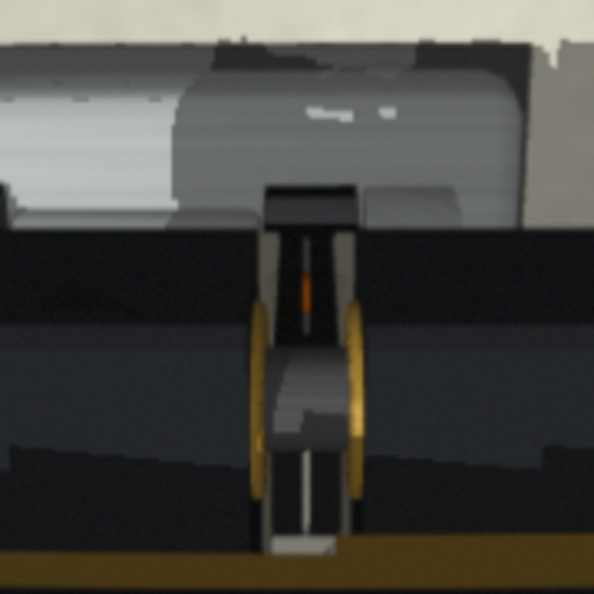

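The closed tips line up with the wheel (both near zoom column 307). Now descend and push.

Run:
```python
from h import *
bot.line_to(L(-52,45,69),150)
def rd():
    s=bot.read_state();print(round(s['t'],2),((s['tcp_pos']-O)@RL).round(1),(s['contact_force']@RL).round(2))
rd()
for x in(-38,-32,-24,-12,-5):
    bot.line_to(L(x,45,69),50); rd()
for n in('side','top'):
    cv2.imwrite(f'pics/{n}1.png',bot.camera(n)[:,:,::-1])
im=cv2.imread('pics/side1.png')[180:395,225:425]; cv2.imwrite('pics/side1z.png',cv2.resize(im,None,fx=2.7,fy=2.7,interpolation=cv2.INTER_CUBIC))
```

```text
4.29 [-51.6  44.7  69.4] [ 0.17 -0.15  0.38]
4.72 [-37.6  45.   69.2] [0.76 0.11 0.68]
4.99 [-31.7  45.   69. ] [0.08 0.8  0.14]
5.3 [-23.5  45.   69. ] [-0.3  -0.36 -0.22]
5.69 [-11.5  45.   68.9] [ 0.19 -0.41 -0.11]
5.98 [-4.5 45.  69. ] [-0.48  0.43  0.29]
```

View pics/side1z.png

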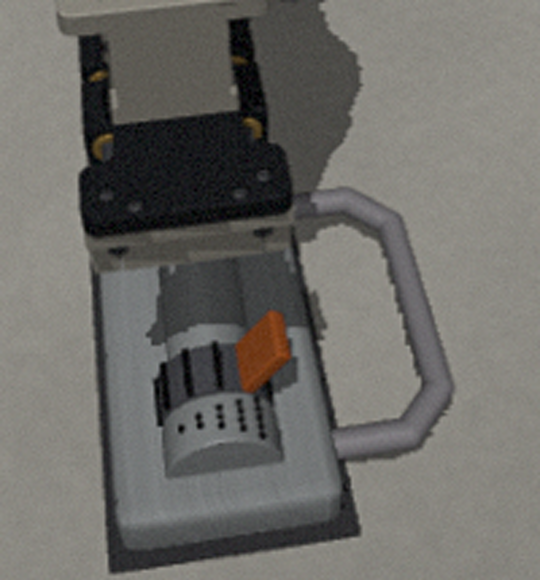

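The gripper hides the left wheel. I'll push on to the nominal x, back off, move round to the right wheel's start pose above, and look there.

Run:
```python
from h import *
def rd():
    s=bot.read_state();print(round(s['t'],2),((s['tcp_pos']-O)@RL).round(1),(s['contact_force']@RL).round(2))
bot.line_to(L(-2,45,69),50); rd()
bot.line_to(L(-15,45,69),100)
bot.line_to(L(-15,45,125),150)
bot.line_to(L(62,-45,125),150);rd()
for n in('side','top'):
    cv2.imwrite(f'pics/{n}2.png',bot.camera(n)[:,:,::-1])
im=cv2.imread('pics/side2.png')[180:395,225:425]; cv2.imwrite('pics/side2z.png',cv2.resize(im,None,fx=2.7,fy=2.7,interpolation=cv2.INTER_CUBIC))
im=cv2.imread('pics/top2.png')[160:280,340:480]; cv2.imwrite('pics/top2z.png',cv2.resize(im,None,fx=5,fy=5,interpolation=cv2.INTER_CUBIC))
```

```text
6.33 [-2.  45.  68.9] [-0.84 -0.11 -0.26]
8.08 [ 61.3 -44.7 124.6] [-0.16 -0.39  0.54]
```

View pics/side2z.png

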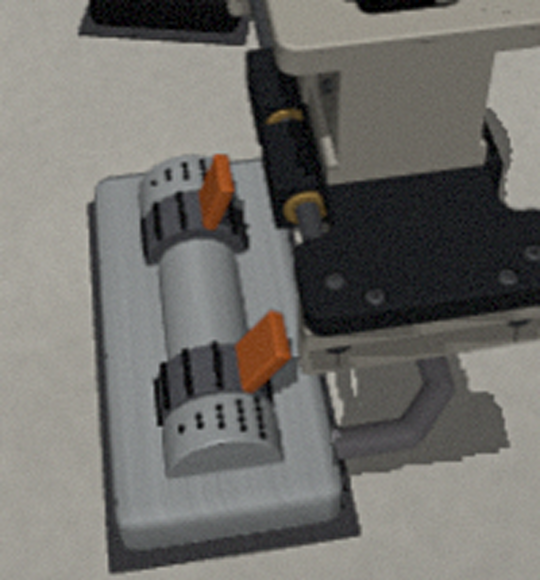

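View pics/top2z.png

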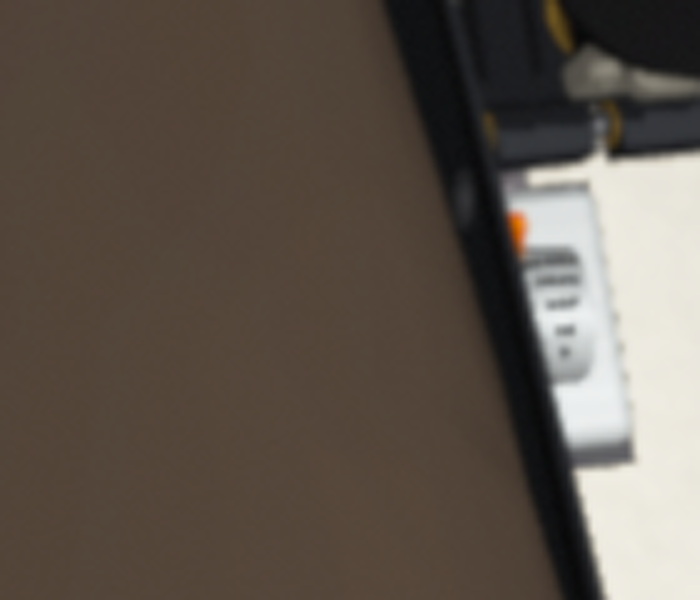

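The side view shows the left rib at zoom (218,190), by the four-dot row. The right rib is still unmoved at (265,350). Now the mirrored push on the right rib.

Run:
```python
from h import *
def rd():
    s=bot.read_state();print(round(s['t'],2),((s['tcp_pos']-O)@RL).round(1),(s['contact_force']@RL).round(2))
bot.line_to(L(62,-45,69),120);rd()
for x in(40,20,2):
    bot.line_to(L(x,-45,69),60); rd()
bot.line_to(L(15,-45,69),100)
bot.line_to(L(15,-45,160),150)
bot.move_ptp(L(-60,-330,260),quat(-1));rd()
for n in('side','top'):
    cv2.imwrite(f'pics/{n}3.png',bot.camera(n)[:,:,::-1])
im=cv2.imread('pics/side3.png')[225:395,245:405]; cv2.imwrite('pics/side3z.png',cv2.resize(im,None,fx=3.5,fy=3.5,interpolation=cv2.INTER_CUBIC))
im=cv2.imread('pics/top3.png')[160:280,340:480]; cv2.imwrite('pics/top3z.png',cv2.resize(im,None,fx=5.5,fy=5,interpolation=cv2.INTER_CUBIC))
```

```text
8.8 [ 62.3 -45.   69.5] [0.47 0.6  0.47]
9.32 [ 39.6 -45.1  69.4] [-0.78  0.27 -0.05]
9.8 [ 19.  -44.9  68.8] [-0.58 -0.02 -0.65]
10.25 [  1.3 -45.   69. ] [-0.12  0.55 -0.28]
12.47 [ -59.6 -328.9  259.1] [-0.06  0.6  -0.14]
```

View pics/side3z.png

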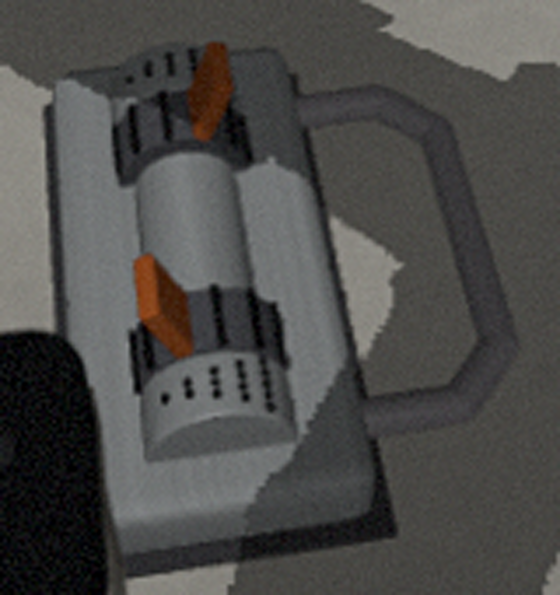

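View pics/top3z.png

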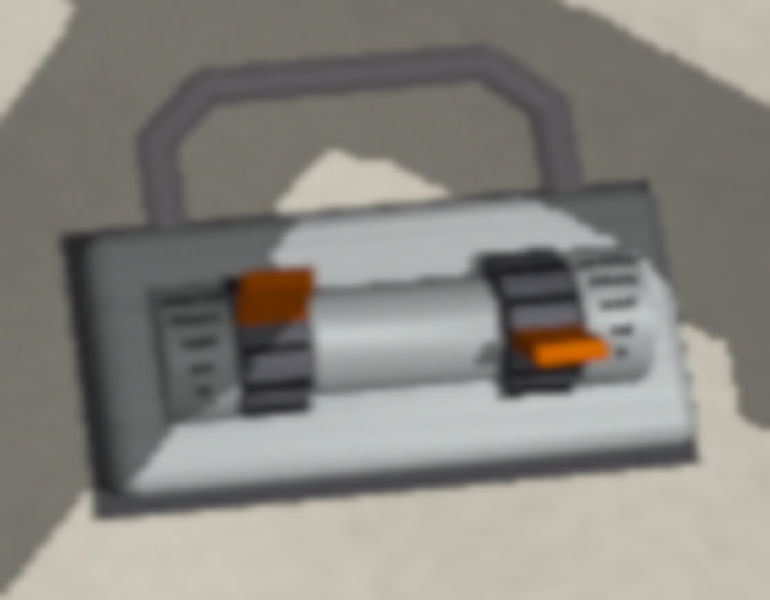

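Both ribs have moved: the left leans away at the four-dot row and the right leans toward the robot near the two-dot row. I'll put numbers on this with two-view tip points and single-view plane intersections.

Run:
```python
from h import *
def T(x,y): return [(x+.5)/5.5-.5+340,(y+.5)/5-.5+160]
def S(x,y): return [(x+.5)/3.5-.5+245,(y+.5)/3.5-.5+225]
def tri(pt,ps):
    o1,d1=ray('top',[pt]);o2,d2=ray('side',[ps]);d1=d1[0];d2=d2[0]
    s=np.linalg.lstsq(np.c_[d1,-d2],o2-o1,rcond=None)[0]
    a=o1+s[0]*d1;b=o2+s[1]*d2; return (a+b)/2,np.linalg.norm(a-b)
def rep(n,p):
    q=(p-O)@RL; print(n,q.round(1),'r',np.hypot(q[0],q[2]-34).round(1),'th',np.arctan2(q[0],q[2]-34).round(3))
for n,a,b in(('R in',T(533,352),S(145,258)),('R out',T(605,348),S(151,320)),('L in',T(311,272),S(229,95)),('L out',T(243,273),S(219,45))):
    p,e=tri(a,b); rep(n+' gap %.1f'%e,p)
# side-only: rays onto end planes lock y
for n,b,y in(('R in',S(145,258),-33),('R out',S(151,320),-57),('L in',S(229,95),33),('L out',S(219,45),57)):
    o,d=ray('side',[b]); o=(o-O)@RL; d=d[0]@RL; q=o+d*(y-o[1])/d[1]; rep(n+' side', O+RL@q)
```

```text
R in gap 0.2 [-17.1 -32.9  82.7] r 51.7 th -0.338
R out gap 0.4 [-17.7 -56.3  82.1] r 51.2 th -0.353
L in gap 1.0 [19.3 34.  80.9] r 50.7 th 0.39
L out gap 1.0 [19.5 56.3 84.2] r 53.8 th 0.371
R in side [-17.2 -33.   82.9] r 51.8 th -0.339
R out side [-17.5 -57.   83.2] r 52.2 th -0.342
L in side [19.7 33.  82.2] r 52.0 th 0.388
L out side [19.1 57.  83.3] r 52.9 th 0.369
```

Measured angles are about +0.38 left and −0.345 right, both well inside the ±0.175 tolerance. The arm is clear, so I'm handing in.

Run:
```python
from h import *
s=bot.read_state();print(s['t'],abs(s['qvel']).max(),s['contact_force'].round(2))
bot.close_job()
```

```text
12.575 0.003403046910348754 [ 0.08  0.56 -0.03]
the job is handed in; nothing more can be done
```

The silver lock is set to 4-2 and the job is handed in, at about 12.6 s of the 40 s allowed. With closed fingertips I pushed the left rib away from the robot and the right rib toward it, then moved the arm clear.

- **Wheel angles:** in the last top and side pictures the left wheel measures about +0.38 rad (wanted +0.35) and the right about −0.345 rad (wanted −0.35). The allowance is ±0.175 on each.
- **Measurement check:** the rib tip radius came out at 51–54 mm, mostly 2–3 mm short of the 54 mm given. That moves the angles only a little.
- **Contact:** at hand-in the arm stood still, well away from both locks, and the force reading was at noise level (under 1 N). I sent no move near the black lock.
- **Not confirmed by force:** pushing a rib takes only 1 to 1.5 N, which the force reading could not tell from noise. The wheel positions therefore rest on the pictures alone.

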